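# Unlock the stage cover and square the plate

### The arm

A 7-joint arm with a two-finger parallel gripper is mounted at the origin on the work surface. World frame = base frame: x ahead of the robot, y to its left, z up, the work surface at z = 0. Lengths are in m, angles in rad, forces in N, time in s.
With the tool pointing down it reaches from about 0.4 to 0.85 m from the base axis. Payload 10.4 kg.
Tool frame: the origin (TCP) lies midway between the tips of the shut fingers; the grasp point (between the pads) lies 19 mm behind it; z points along the fingers, y is the direction in which the jaws open and shut (so a half turn about z gives the same grasp; the last joint's range is limited). The gripper opens to 85 mm and grips with 20 to 120 N. Pads are 22 mm wide; open, the fingers measure 114 mm over their backs; the gripper's body (76 mm by 85 mm) begins 54 mm behind the grasp point. The pads swing forward as they close: fully open they stand 13 mm farther back than shut.
Start: joints at [-1.164, 0.332, -0.065, 1.46, 0.022, 1.35, -0.088], TCP at [0.26, 0.568, 0.231] pointing down, gripper open.
Joint ranges: [-2.6, 2.6], [-0.5, 2.12], [-1.47, 1.34], [0.16, 2.42], [-1.27, 4.41], [0.06, 2.06], [-2.6, 2.6]. Speed limits (rad/s): [2.22, 2.22, 2.79, 2.79, 3.14, 3.14, 3.14].

### API

Orientations are given as a unit quaternion [x, y, z, w].
In Python, from workcell import manip, viewer gives the robot as it stands.
- The arm moves only by the tool move_arm, never from a script. Its argument "deltas" is a list of rows, each a list of 7 numbers: the shift along the tool's x, y, z in m, then the turn, a rotation vector about the tool's x, y, z in degrees, then the opening, from -1 (shut) to 1 (fully open). In form: [[dx, dy, dz, wx, wy, wz, gripper], ...]. A call has 1 to 10 rows; each row shifts and turns the commanded pose from where the row before left it, along the tool's axes as they then stand; what a row does not reach is not made up. A row lasts 1/8 s, in which the tool goes at most 62.5 mm and 10.7 degrees, less where a joint would pass 70% of its speed; a pose out of reach is approached as far as the arm can. A call with a gripper value outside its range is refused whole. The fingers move at their own pace and stop on an object; "force" is the grip in N (left out, the last holds). Time passes only in rows, so rows that do not move let the fingers close. It gives the time, the measured TCP pose, the force and the opening at its end, in the units of the state.
- manip.get_obs(): the state, without advancing time (a new reading comes with each control period).
- viewer.camera(name): name is "side" or "top" or "wrist"; returns (picture, depth): 480x640x3 uint8, red, green, blue; 480x640 float32, m along the optical axis (not along the pixel's ray), 0 where there is no reading.
- viewer.calibration(name): a dict with "fx", "fy", "cx", "cy" (pixels), "R" (3x3) and "t" (3): a world point X has camera coordinates R X + t; the wrist camera has in their place "T_tool_cam" (4x4, takes a point from camera to tool coordinates, whose origin is the TCP and whose axes are the flange's). Camera axes: x right, y down, z forward; pixel columns grow to the right and rows downward; lengths in m; the calibration is good to about 2 mm. A picture is of the moment at which its call begins: read the wrist's pose just before it. calibration takes no time and is no camera call.
- manip.hand_in(): hands the job in, once; it reports no verdict.
The state is a dict: "clock": time; "joint_pos": joint angles; "joint_velocities": joint speeds; "tau": joint torques, N m; "position": TCP position; "ee_rot": TCP orientation; "ft_force": force on the tool from outside, world axes, zero at the start; "torque": the same for the moment, N m; "grip_width": opening from 0.0 (shut) to 1.0 (fully open).
Only numpy, scipy, OpenCV 4.12 (cv2) and the standard library are available. Lean on these libraries where they do the work, as an engineer would, in place of code of your own. Each camera call takes 0.05 s, during which the arm holds its last target.

### The job

Pull the red spring plunger knob to free the amber stage cover and slide the cover fully open over the white deck until the plunger drops into its second hole. Then take the yellow pusher and nudge the glass plate with it until the plate sits square in the corner, touching both brass stops; do not touch the plate with the gripper. Finally stand the pusher upright on the green mat again, and leave the other things where they are.

Things in the scene. Friction and masses are not known exactly. Their poses are not given: they have to be found in the camera images.
- stage_box: fixed white box, 0.20 (x) x 0.315 (y) x 0.05 m; origin at table height, its +x towards the robot, +y to the robot's right, z up. At its -y end a pocket, inside x -45 to +92, y -140 to 0 mm, floor z = 20, walls to z = 50 mm. At its +y end a flat deck, z = 50 mm, y 0 to 165 mm, where the open cover parks. Its -x side (away from the robot) slopes down and outwards; see knob_grip.
- cover (a joint): cover over the pocket: amber see-through top (156 mm wide in y, top at z = 56 mm) with a blue sloped apron on the side away from the robot. Value in m: 0 = shut, grows as it slides along the box's +y, 0.155 = fully open at its end stop. The plunger's pin holds it in a hole at 0 and again at 0.155; once freed it slides with about 1 N of friction.
- plunger (a joint): spring plunger on the cover's apron, travels with the cover. Value in m along its axis (square to the apron): 0 = pin home in a hole, 0.011 = pulled fully out; the cover is free from about 0.0065. Between the holes a released pin rides on the rail at about 0.006 and drops in by itself at the second hole. Spring 5 N at 0, 9.5 N at 0.011.
- knob_grip (a point): middle of the plunger's red round knob, 24 mm diameter, 24 mm long along its axis, 15 to 39 mm off the apron's face (this point 27 mm). z axis = pulling direction, 35 deg from vertical, leaning to the box's -x, away from the robot; y axis = the box's y. Both sides of the knob in y are free.
- baffle (a point): middle of the foot of the dark steel baffle plate that stands on the cover's apron uphill of the knob (robot's side), its face 24 mm from the knob's axis and parallel to it, 70 mm wide in y, 52 mm high along the plunger's axis; it moves with the cover
- corner (a point): the square corner, at pocket floor height, where the inner faces of the two brass stop bars meet (stage_box frame: x +80, y -130, z 20 mm); axes as stage_box. The bars stand 12 mm above the pocket floor along its +x side (nearest the robot) and its -y side; the floor free of bars and walls is 125 mm (x) by 130 mm (y), on this point's -x, +y side.
- plate: loose glass plate in an aluminium frame lying flat on the pocket floor under the cover: 50 mm in its x, 60 mm in its y, 8 mm thick, about 0.1 kg; origin at the centre of its underside. Home, its centre is 25 mm (-x) and 30 mm (+y) from the corner.
- pusher: hand pusher standing upright on the mat, 130 mm tall, about 0.12 kg: dark rubber foot 24 mm diameter and 14 mm high, thin steel stem 10 mm, yellow round handle 18 mm diameter from 60 to 130 mm above its underside; origin at the centre of its underside, z up along it
- mat: fixed flat green mat on the table, 100 x 100 x 4 mm; origin at the centre of its underside. It lies to the right or to the left of the stage box.
- filter_tray: fixed bystander: grey tray 100 x 100 mm with four round filters, 18 mm high; origin at the centre of its underside, on the side opposite to the mat
- objective: loose bystander: steel microscope objective standing on the table, 30 mm diameter, 45 mm tall; origin at the centre of its underside
- oil_bottle: loose bystander: amber dropper bottle with black cap, 28 mm diameter, 60 mm tall; origin at the centre of its underside
- wash_bottle: loose bystander: white bottle with red cap, 60 mm diameter, 150 mm tall; origin at the centre of its underside
- dish: loose bystander: shallow glass dish, 90 mm diameter, 16 mm tall; origin at the centre of its underside
- screwdriver: loose bystander: screwdriver with black handle, 160 mm long, lying on the table; origin at its middle, underside
- slide_box: loose bystander: closed blue box, 90 x 180 x 35 mm, lying flat; origin at the centre of its underside

How it is judged:
On the way, in this order (a step that is already met when the one before it is completed fails the run):
1. the cover is slid fully open (value of joint cover above 0.15 m), for 0.2 s.
2. the pusher is picked up (z of pusher in the frame of mat above 0.03 m), for 0.1 s.
3. the plate lies square in the corner, against both stops (x of plate in the frame of corner above -0.027 m and y of plate in the frame of corner below 0.032 m and z of plate in the frame of corner below 0.002 m and angle between the x axis of plate and the x axis of corner, either way round below 0.04 rad), for 0.2 s.
At the end, for the whole second after the job is handed in: Cover open (joint above 0.150 m) with the plunger dropped home in the second hole (below 2 mm); plate flat on the pocket floor within 2 mm of both brass stops and square to them within 0.04 rad, at rest; pusher standing upright (within 0.1 rad) at rest on the mat, within 50 mm of its centre (all of step 3 and value of joint cover above 0.15 m and value of joint plunger below 0.002 m and linear speed of plate below 0.01 m/s and horizontal distance between pusher and mat below 0.05 m and angle between pusher's own z axis and vertical below 0.1 rad and z of pusher in the frame of mat between 0.002 and 0.008 m and linear speed of pusher below 0.02 m/s); the robot touches nothing.
It fails at once if the gripper or arm touches the glass plate (contact force between any of the fingers, the arm and plate above 0.5 N).
It fails at once if a bystander is moved more than 30 mm (distance of any of objective, oil_bottle, wash_bottle, dish, screwdriver, slide_box from where it was at the start of the episode above 0.03 m).
It also fails if it takes over 72 s, if anything falls off the work surface, if the arm or the gripper's body presses on something with over 40 N, if the wrist force passes 120 N, or if a joint passes its speed limit or range.

## Working session

There is one attempt and no reset: what is moved stays moved. The work goes in short steps, Python scripts to look and compute and a tool call to move; the robot and the scene stay as the last step left them, time stands still between calls to the robot, and variables do not carry over. Pictures are saved under pics/ and viewed, and the job is handed in when it is done.

Besides the shell and the picture viewer there is one more tool, called after "Request:" as name([rows], argument=value, ...), one row to a line, values as JSON. move_arm: Moves the arm, as the interface text tells. Its arguments: {"type":"object","properties":{"deltas":{"type":"array"},"force":{"type":"number"}},"required":["deltas"]}

```bash
ls; mkdir -p pics
python3 - <<'E'
from workcell import manip, viewer
import cv2,numpy as np
o=manip.get_obs(); print(o)
for n in ("side","top","wrist"):
    p,d=viewer.camera(n); cv2.imwrite(f"pics/{n}0.png",p[:,:,::-1]); np.savez(f"{n}0.npz",p=p,d=d)
    c=viewer.calibration(n); print(n,{k:np.round(np.array(v),4).tolist() for k,v in c.items()})
E
```

```text
pics
{'clock': 0.0, 'joint_pos': array([-1.16362209,  0.332863  , -0.06469216,  1.46095887,  0.02159188,
        1.34986954, -0.08852068]), 'joint_velocities': array([-0.00019562,  0.00085124,  0.00046167, -0.00093427, -0.00096916,
        0.0019102 ,  0.00228981]), 'tau': array([-9.95378286e-04, -6.25460744e+01,  4.85177629e-02, -3.91606843e+01,
        1.61526224e-02,  9.96605231e-03, -5.31327566e-05]), 'position': array([0.26026684, 0.5678201 , 0.23051306]), 'ee_rot': array([ 2.13241255e-01,  9.76999322e-01, -6.91424241e-04, -1.20430977e-04]), 'ft_force': array([0.20177119, 0.56047007, 0.32834053]), 'torque': array([ 0.01540421,  0.01367165, -0.02951567]), 'grip_width': 0.9995773249863837}
side {'fx': 447.0072, 'fy': 447.0072, 'cx': 321.2557, 'cy': 237.4221, 'R': [[0.9204, -0.391, -0.0062], [-0.2628, -0.6066, -0.7504], [0.2896, 0.6923, -0.661]], 't': [-0.4626, 0.1842, 1.0114]}
top {'fx': 604.4563, 'fy': 604.4563, 'cx': 329.2296, 'cy': 236.9813, 'R': [[-0.0215, -0.9998, -0.0], [-0.9867, 0.0212, -0.1609], [0.1609, -0.0034, -0.987]], 't': [0.0006, 0.5158, 1.3578]}
wrist {'fx': 411.6642, 'fy': 411.6642, 'cx': 314.8023, 'cy': 240.067, 'T_tool_cam': [[-0.0001, -0.9624, -0.2715, 0.0684], [1.0, -0.0003, 0.0007, 0.0003], [-0.0007, -0.2715, 0.9624, -0.1425], [0.0, 0.0, 0.0, 1.0]]}
```

View pics/top0.png

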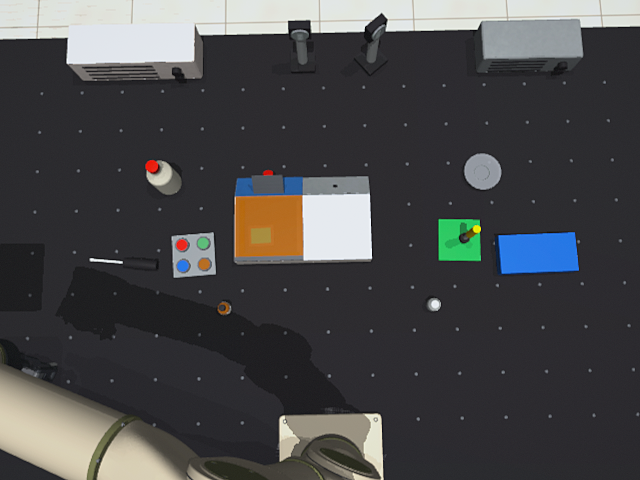

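View pics/side0.png

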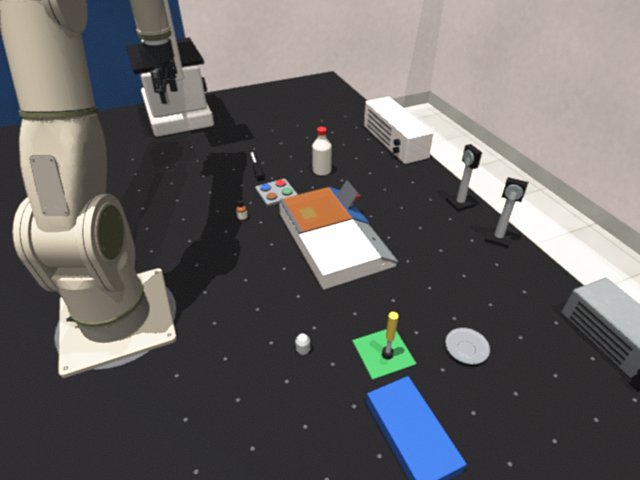

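```bash
cat > h.py <<'E'
import numpy as np,cv2
from workcell import manip, viewer
from scipy.spatial.transform import Rotation as Rn
def cast(c,u,v,z):
    R=np.array(c['R']);t=np.array(c['t'])
    d=R.T@np.array([(u-c['cx'])/c['fx'],(v-c['cy'])/c['fy'],1.]); o=-R.T@t
    return o+d*(z-o[2])/d[2]
def proj(c,X):
    p=np.array(c['R'])@X+np.array(c['t']); return np.array([c['fx']*p[0]/p[2]+c['cx'],c['fy']*p[1]/p[2]+c['cy']])
def wcal(obs):
    c=dict(viewer.calibration("wrist"));T=np.array(c['T_tool_cam'])
    W=np.eye(4);W[:3,:3]=Rn.from_quat(obs['ee_rot']).as_matrix();W[:3,3]=obs['position']
    M=np.linalg.inv(W@T);c['R']=M[:3,:3];c['t']=M[:3,3];return c
def shot(n,name):
    o=manip.get_obs();p,d=viewer.camera(n);cv2.imwrite(f"pics/{name}.png",p[:,:,::-1]);np.savez(name+".npz",p=p,d=d)
    return o,(wcal(o) if n=="wrist" else viewer.calibration(n)),p,d
def blobs(m,mn=20):
    n,l,s,c=cv2.connectedComponentsWithStats(m.astype(np.uint8));return [(s[i].tolist(),c[i].round(1).tolist(),l==i) for i in range(1,n) if s[i][4]>=mn]
E
python3 - <<'E'
from h import *
p=np.load('top0.npz')['p'].astype(int);c=viewer.calibration('top')
hsv=cv2.cvtColor(p.astype(np.uint8),cv2.COLOR_RGB2HSV);H,S,V=hsv[...,0].astype(int),hsv[...,1].astype(int),hsv[...,2].astype(int)
def show(n,m,z,mn=20):
    for s,ce,l in blobs(m,mn):
        r=cv2.minAreaRect(np.argwhere(l)[:,::-1].astype(np.float32)); b=cv2.boxPoints(r)
        print(n,s,ce,cast(c,*ce,z).round(4)); 
        print('   ',[cast(c,u,v,z)[:2].round(4).tolist() for u,v in b], r)
roi=np.zeros(H.shape,bool);roi[150:290,150:520]=1
show('deck',roi&(V>225)&(S<25),.05,300)
show('amber',roi&(H>5)&(H<25)&(S>150)&(V>120),.056,200)
show('red',roi&((H<5)|(H>174))&(S>150)&(V>120),.05)
show('mat',roi&(H>50)&(H<75)&(S>120),.004,100)
show('yellow',roi&(H>22)&(H<35)&(S>150),.13,10)
show('blueapron',roi&(H>100)&(H<120)&(S>120),.05,50)
# plate through amber
a=p[225:247,245:280]; print(a[10,::4])
E
python3 - <<'E'
import cv2
i=cv2.imread('pics/top0.png')[155:285,220:500];cv2.imwrite('pics/crop0.png',cv2.resize(i,None,fx=2.8,fy=2.8,interpolation=2))
E
```

```text
deck [303, 194, 69, 66, 4328] [336.7, 226.6] [ 0.5382 -0.0282  0.05  ]
    [[0.6143, 0.0501], [0.615, -0.1067], [0.4636, -0.1055], [0.463, 0.0485]] ((336.78887939453125, 226.5552978515625), (64.52983856201172, 67.32896423339844), 88.56790161132812)
amber [236, 196, 67, 61, 3943] [268.7, 225.7] [0.5426 0.1281 0.056 ]
    [[0.6128, 0.2064], [0.6129, 0.0524], [0.4739, 0.0515], [0.4739, 0.203]] ((268.60882568359375, 225.61471557617188), (59.45463180541992, 66.49559020996094), 88.78113555908203)
red [150, 160, 8, 13, 89] [153.1, 165.8] [0.6924 0.3992 0.05  ]
    [[0.7067, 0.4068], [0.7063, 0.3904], [0.6772, 0.3897], [0.6776, 0.4061]] ((153.5, 166.0), (12.0, 7.0), 90.0)
red [263, 170, 10, 5, 44] [267.7, 172.2] [0.6712 0.1304 0.05  ]
    [[0.6767, 0.1414], [0.6763, 0.1203], [0.6666, 0.1203], [0.667, 0.1414]] ((267.5, 172.0), (4.0, 9.0), 90.0)
red [176, 239, 11, 11, 91] [181.4, 244.4] [0.5044 0.3294 0.05  ]
    [[0.5045, 0.3453], [0.5204, 0.3295], [0.5038, 0.3131], [0.4879, 0.3289]] ((181.50001525878906, 244.50003051757812), (9.899494171142578, 9.899494171142578), 45.0)
mat [438, 219, 43, 43
[... 979 characters left out ...]
0.6171, 0.0499], [0.6169, 0.2067]] ((268.4938049316406, 185.7223663330078), (17.995555877685547, 67.38336181640625), 88.72696685791016)
blueapron [495, 234, 25, 41, 968] [507.5, 253.9] [ 0.4663 -0.4179  0.05  ]
    [[0.5131, -0.3923], [0.5119, -0.4476], [0.4196, -0.441], [0.4208, -0.3863]] ((507.0, 254.0), (40.0, 24.0), 90.0)
blueapron [177, 260, 12, 12, 103] [182.3, 265.6] [0.4553 0.3265 0.05  ]
    [[0.4559, 0.3443], [0.4728, 0.3275], [0.4552, 0.3101], [0.4384, 0.3269]] ((182.00001525878906, 265.5000305175781), (10.60660171508789, 10.60660171508789), 45.0)
[[181 107  31]
 [189 111  38]
 [168 141  64]
 [168 140  63]
 [169 141  63]
 [168 139  61]
 [167 144  65]
 [187 114  42]
 [182 109  35]]
```

View pics/crop0.png

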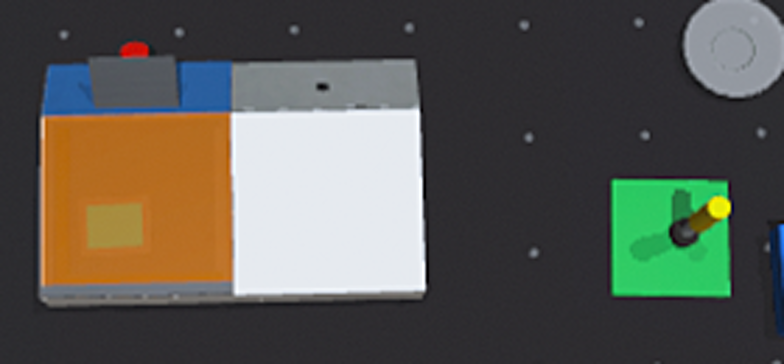

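Request:
move_arm([
  [0,0,0,0,0,-8.2,1],
  [0,0,0,0,0,-8.2,1],
  [0,0,0,0,0,-8.2,1],
  [-0.03,-0.032,-0.003,0,0,0,1],
  [-0.03,-0.032,-0.003,0,0,0,1],
  [-0.03,-0.032,-0.003,0,0,0,1],
  [-0.03,-0.032,-0.003,0,0,0,1],
  [-0.03,-0.032,-0.003,0,0,0,1],
  [-0.03,-0.032,-0.003,0,0,0,1],
  [-0.03,-0.032,-0.003,0,0,0,1],
])

```text
clock: 1.4
position: [0.4711, 0.3429, 0.2522]
ee_rot: [0.0, 1.0, -0.0, -0.0]
ft_force: [1.2, 0.0, -0.4]
grip_width: 0.996
```

Run:
```python
from h import *
p=np.load('top0.npz')['p'].astype(np.uint8);c=viewer.calibration('top')
g=cv2.cvtColor(p,cv2.COLOR_RGB2GRAY).astype(float)
# deck edges sub-pixel: bottom edge & right edge by max gradient
def fit(pts,z):
    W=np.array([cast(c,u,v,z)[:2] for u,v in pts]);return W
b=[];
for u in range(310,366,3):
    col=g[240:275,u];d=np.diff(col);i=np.argmin(d);b.append((u,240+i+.5))
W=fit(b,.05);s=np.polyfit(W[:,1],W[:,0],1);print('deck near edge x at y=-.03',np.polyval(s,-.03),'slope',s[0]); print([x[1] for x in b])
r=[]
for v in range(200,256,3):
    row=g[v,355:385];d=np.diff(row);i=np.argmin(d);r.append((355+i+.5,v))
W=fit(r,.05);s=np.polyfit(W[:,0],W[:,1],1);print('deck right edge y at x=.54',np.polyval(s,.54),'slope',s[0])
t=[]
for u in range(310,366,3):
    col=g[180:205,u];d=np.diff(col);i=np.argmax(d);t.append((u,180+i+.5))
W=fit(t,.05);s=np.polyfit(W[:,1],W[:,0],1);print('ridge x at -.03',np.polyval(s,-.03),'slope',s[0])
l=[]
for v in range(200,256,3):
    row=g[v,225:250];d=np.diff(row);i=np.argmax(d);l.append((225+i+.5,v))
W=fit(l,.056);s=np.polyfit(W[:,0],W[:,1],1);print('cover left edge y at .54',np.polyval(s,.54),'slope',s[0])
```

```text
deck near edge x at y=-.03 0.4619206672318093 slope -0.010334940313797702
[np.float64(259.5), np.float64(262.5), np.float64(259.5), np.float64(259.5), np.float64(259.5), np.float64(259.5), np.float64(259.5), np.float64(259.5), np.float64(259.5), np.float64(259.5), np.float64(259.5), np.float64(259.5), np.float64(259.5), np.float64(259.5), np.float64(259.5), np.float64(258.5), np.float64(258.5), np.float64(258.5), np.float64(258.5)]
deck right edge y at x=.54 -0.10624822793296886 slope 0.004948634088448655
ridge x at -.03 0.6161511475956594 slope -0.00034727637571536094
cover left edge y at .54 0.2087759853878952 slope -0.0029354523775573928
```

Request:
move_arm([
  [-0.036,-0.03,0,0,0,0,1],
  [-0.036,-0.03,0,0,0,0,1],
  [-0.036,-0.03,0,0,0,0,1],
  [-0.036,-0.03,0,0,0,0,1],
  [-0.036,-0.03,0,0,0,0,1],
  [-0.036,-0.03,0,0,0,0,1],
  [-0.034,-0.03,0,0,7,0,1],
  [0,0,0,0,9.33,0,1],
  [0,0,0,0,9.33,0,1],
  [0,0,0,0,9.34,0,1],
])

```text
clock: 2.65
position: [0.7075, 0.1373, 0.2487]
ee_rot: [-0.0, 0.979, 0.01, -0.202]
ft_force: [0.2, -0.5, -1.4]
grip_width: 1.0
```

Run:
```python
from h import *
o,c,p,d=shot('wrist','w1');print(o['position'],o['ee_rot'],o['joint_pos'].round(2))
```

```text
[0.70753669 0.13731974 0.24868169] [-1.13189209e-04  9.79388493e-01  9.58533353e-03 -2.01757993e-01] [-0.17  0.95 -0.12  0.53 -0.03  2.05  1.3 ]
```

View pics/w1.png

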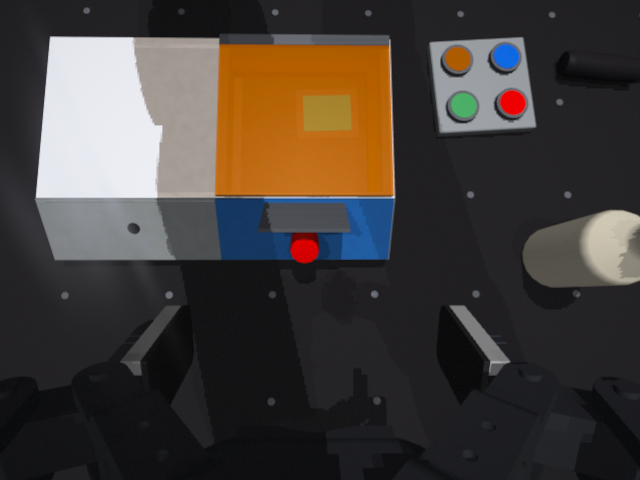

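```bash
cat >> h.py <<'E'
def dp(c,d,u,v):
    z=d[int(round(v)),int(round(u))];X=np.array([(u-c['cx'])/c['fx']*z,(v-c['cy'])/c['fy']*z,z]);return np.array(c['R']).T@(X-np.array(c['t']))
def dpm(c,d,m):
    v,u=np.nonzero(m&(d>0));z=d[v,u];X=np.stack([(u-c['cx'])/c['fx']*z,(v-c['cy'])/c['fy']*z,z],1);return (X-np.array(c['t']))@np.array(c['R'])
E
python3 - <<'E'
from h import *
o=manip.get_obs();c=wcal(o);f=np.load('w1.npz');p,d=f['p'],f['d']
hsv=cv2.cvtColor(p,cv2.COLOR_RGB2HSV).astype(int);H,S,V=hsv[...,0],hsv[...,1],hsv[...,2]
roi=np.zeros(H.shape,bool);roi[220:280,270:340]=1
m=roi&((H<5)|(H>174))&(S>150)
for s,ce,l in blobs(m): 
    P=dpm(c,d,l);n=np.array([np.sin(np.radians(35)),0,np.cos(np.radians(35))])
    a=P@n; print(s,ce,'axis coord pct',np.percentile(a,[2,10,30,50,70,90,98]).round(4)); 
    cap=P[a>np.percentile(a,90)-.003]; print('cap',len(cap),cap.mean(0), cap.min(0),cap.max(0)); print('y',P[:,1].min(),P[:,1].max())
r=roi&~m
# apron points
mb=(H>100)&(H<120)&(S>120);mb[:, :215]=0;mb[:,395:]=0;mb[:195]=0;mb[265:]=0
P=dpm(c,d,mb); A=np.c_[P[:,:2],np.ones(len(P))];k=np.linalg.lstsq(A,P[:,2],rcond=None)[0];res=P[:,2]-A@k
g=abs(res)<.003;k=np.linalg.lstsq(A[g],P[g,2],rcond=None)[0];print('apron plane',k,'tilt',np.degrees(np.arctan(k[0])),'x range',P[g].min(0),P[g].max(0))
print('normal offset at cap',)
nn=np.array([-k[0],-k[1],1]);nn/=np.linalg.norm(nn);print(nn, (cap.mean(0)@nn-k[2]*nn[2]))
for u,v in [(300,213),(300,228),(255,185),(340,225)]: print(u,v,dp(c,d,u,v),p[v,u])
E
```

```text
[290, 233, 29, 31, 754] [304.2, 247.0] axis coord pct [0.4291 0.4377 0.4471 0.4479 0.4484 0.449  0.4495]
cap 555 [0.66675309 0.13695134 0.08031577] [0.65639746 0.12565691 0.07248369] [0.67672545 0.14788251 0.08669935]
y 0.12565691291051037 0.15018193121551998
apron plane [-0.67735805  0.00622814  0.48415324] tilt -34.112065162788966 x range [0.61954518 0.05919973 0.02891977] [0.6705587  0.21525943 0.06641673]
normal offset at cap
[ 0.5608059  -0.00515647  0.82793125] 0.038863216127417666
300 213 [0.6360463  0.13368313 0.08171224] [75 78 82]
300 228 [0.65202361 0.13394385 0.10477075] [78 82 86]
255 185 [0.608605   0.09434841 0.06572569] [194 108  23]
340 225 [0.64895021 0.1649311  0.10113006] [75 78 82]
```

Run:
```python
from h import *
o=manip.get_obs();print(o['clock'],o['position'],o['ee_rot'],o['joint_pos'].round(3),o['joint_velocities'].round(3))
o,c,p,d=shot('wrist','w2')
for u,v in [(60,60),(100,150),(45,180),(100,240),(300,70),(375,190),(350,300),(20,300),(500,180),(420,20),(200,280),(304,252)]: print(u,v,dp(c,d,u,v).round(4),p[v,u])
o=manip.get_obs();print(o['clock'],o['position'],o['ee_rot'])
```

```text
2.7 [0.70704106 0.14073652 0.25845972] [-0.00340533  0.98042035  0.01358869 -0.19641713] [-0.169  0.938 -0.14   0.526 -0.018  2.058  1.299] [-0.083 -0.13   0.254 -0.028 -0.241  0.03   0.091]
60 60 [ 0.4869 -0.0906  0.0496] [228 230 237]
100 150 [ 0.5732 -0.0484  0.0497] [234 236 242]
45 180 [ 0.6012 -0.0959  0.0487] [230 232 239]
100 240 [ 0.6526 -0.0548  0.0259] [133 136 141]
300 70 [0.4964 0.1327 0.0557] [181  96   0]
375 190 [0.6096 0.2008 0.0555] [190 105  16]
350 300 [ 0.709   0.1837 -0.0008] [32 30 32]
20 300 [ 0.7092 -0.1418 -0.0008] [36 35 37]
500 180 [ 0.5839  0.3432 -0.0007] [36 34 37]
420 20 [ 4.044e-01  2.636e-01 -4.000e-04] [36 34 37]
200 280 [6.893e-01 3.360e-02 4.000e-04] [19 19 21]
304 252 [0.6673 0.1371 0.0705] [212   0   0]
2.75 [0.70677713 0.1406476  0.26165083] [-0.00393446  0.98069292  0.01450445 -0.19497574]
```

Request:
move_arm([
  [0,0,0,0,-7,0,1],
  [-0.012,0,0.022,0,0,0,1],
  [-0.012,0,0.022,0,0,0,1],
  [-0.012,0,0.022,0,0,0,1],
  [-0.012,0,0.022,0,0,0,1],
  [0,0,0,0,0,0,1],
  [0,0,0,0,0,0,1],
])

```text
clock: 3.62
position: [0.7297, 0.1411, 0.1643]
ee_rot: [-0.001, 0.991, 0.012, -0.134]
ft_force: [0.2, -0.0, 1.1]
grip_width: 0.999
```

```bash
cat > knob.py <<'E'
from h import *
import sys
o,c,p,d=shot('wrist',sys.argv[1]);print(o['position'],Rn.from_quat(o['ee_rot']).as_matrix().round(3).tolist(),o['joint_pos'].round(2),o['joint_velocities'].round(3))
hsv=cv2.cvtColor(p,cv2.COLOR_RGB2HSV).astype(int);H,S,V=hsv[...,0],hsv[...,1],hsv[...,2]
m=((H<5)|(H>174))&(S>150)&(V>70)
for s,ce,l in blobs(m,60): 
    P=dpm(c,d,l);n=np.array([np.sin(np.radians(35)),0,np.cos(np.radians(35))])
    a=P@n; cap=P[abs(a-np.median(a[a>np.percentile(a,50)]))<.002]
    print(s,ce,'cap',len(cap),cap.mean(0).round(4),'mid y',(cap[:,1].min()+cap[:,1].max())/2,'grip pt',(cap.mean(0)-.012*n).round(4))
E
python3 knob.py w3
```

```text
[0.72970149 0.14106649 0.16427373] [[-0.964, 0.0, -0.266], [-0.006, 1.0, 0.023], [0.266, 0.024, -0.964]] [-0.16  0.87 -0.12  0.8   0.    1.73  1.32] [ 0.002 -0.019 -0.002 -0.009  0.002  0.001  0.   ]
[277, 150, 39, 46, 1466] [296.2, 171.4] cap 1032 [0.6652 0.1321 0.0711] mid y 0.13224598062719206 grip pt [0.6583 0.1321 0.0612]
```

View pics/w3.png

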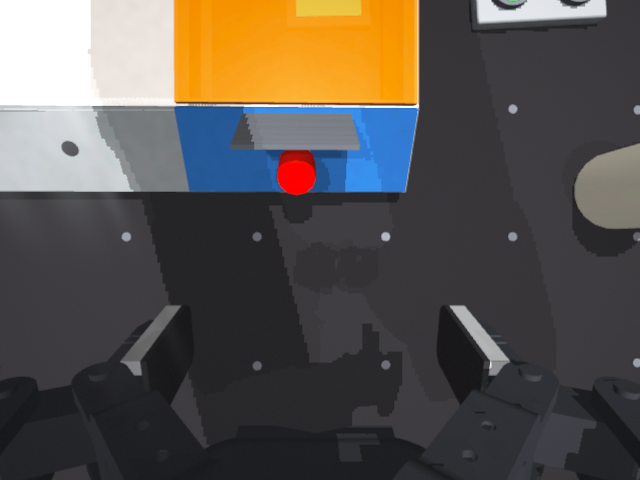

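Request:
move_arm([
  [0.009,-0.003,0.0235,1.3,0,0.3,1],
  [0.009,-0.003,0.0235,0,0,0,1],
  [0.009,-0.003,0.0235,0,0,0,1],
  [0,0,0,0,8,0,1],
  [0,0,0,0,8.5,0,1],
  [0,0,0,0,0,0,1],
  [0,0,0,0,0,0,1],
])

```text
clock: 4.55
position: [0.6853, 0.1328, 0.1042]
ee_rot: [-0.0, 0.962, 0.0, -0.273]
ft_force: [-0.3, 0.3, 1.4]
grip_width: 0.998
```

```bash
python3 knob.py w4
```

```text
[0.68531144 0.13281346 0.10424535] [[-0.851, -0.001, -0.526], [-0.001, 1.0, 0.001], [0.526, 0.001, -0.851]] [-0.16  1.06 -0.12  0.67 -0.03  1.95  1.32] [-0.004 -0.062 -0.002  0.014 -0.002  0.005 -0.   ]
[594, 56, 39, 32, 940] [613.0, 71.5] cap 279 [0.5153 0.341  0.0182] mid y 0.3409939859714054 grip pt [0.5084 0.341  0.0083]
[289, 239, 49, 60, 2312] [312.9, 269.1] cap 1717 [0.6651 0.1321 0.071 ] mid y 0.1322581362703283 grip pt [0.6582 0.1321 0.0612]
```

View pics/w4.png

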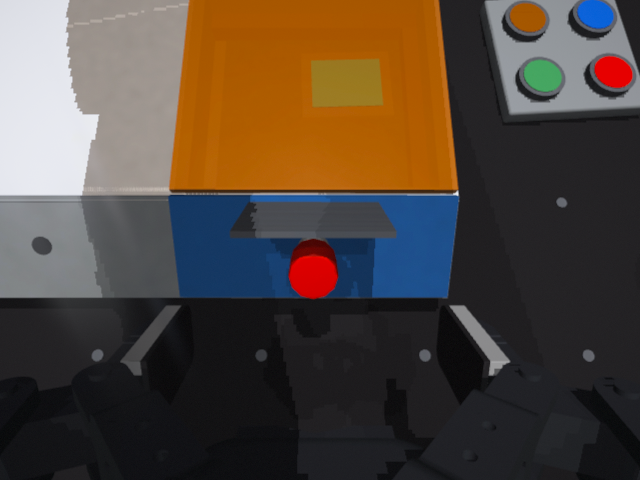

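Request:
move_arm([
  [0,-0.001,0.02,0,0,0,1],
  [0,0,0.02,0,0,0,1],
  [0,0,0.019,0,0,0,1],
  [0,0,0.01,0,0,0,1],
  [0,0,0,0,0,0,0],
  [0,0,0,0,0,0,-1],
  [0,0,0,0,0,0,-1],
  [0,0,0,0,0,0,-1],
  [0,0,0,0,0,0,-1],
], force=40)

```text
clock: 5.72
position: [0.6485, 0.1316, 0.0449]
ee_rot: [-0.0, 0.961, 0.0, -0.275]
ft_force: [2.1, 0.1, 4.7]
grip_width: 0.268
```

```bash
python3 knob.py w5
```

```text
[0.64852586 0.13155893 0.04489713] [[-0.849, -0.001, -0.529], [-0.001, 1.0, 0.0], [0.529, 0.001, -0.849]] [-0.15  1.   -0.13  0.91 -0.02  1.78  1.32] [ 0.001  0.     0.     0.001  0.    -0.003 -0.001]
[278, 310, 75, 79, 5071] [314.7, 347.0] cap 3875 [0.6647 0.1317 0.0711] mid y 0.13183670214530724 grip pt [0.6579 0.1317 0.0613]
```

View pics/w5.png

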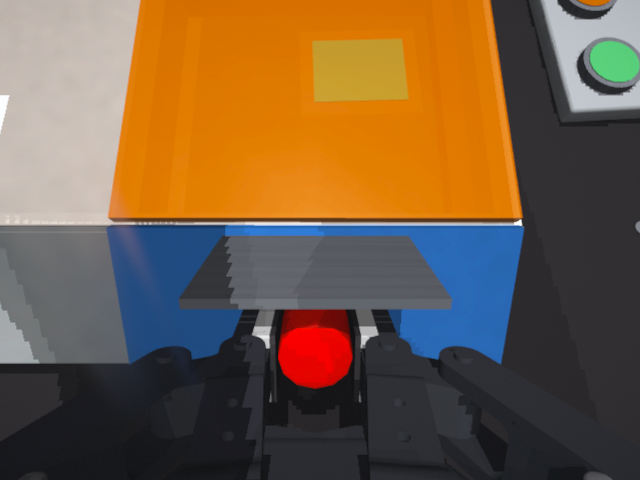

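Request:
move_arm([
  [0,0,-0.003,0,0,0,-1],
  [0,0,-0.003,0,0,0,-1],
  [-0.0005,0,-0.003,0,0,0,-1],
  [0,0,-0.001,0,0,0,-1],
  [0,0,0,0,0,0,-1],
], force=60)

```text
clock: 6.4
position: [0.6535, 0.1315, 0.0522]
ee_rot: [-0.0, 0.961, 0.0, -0.276]
ft_force: [-3.0, 2.0, -9.0]
grip_width: 0.26
```

```bash
python3 knob.py w6
```

```text
[0.65348631 0.13151904 0.05222207] [[-0.848, -0.001, -0.53], [-0.001, 1.0, -0.0], [0.53, 0.0, -0.848]] [-0.15  1.01 -0.13  0.88 -0.03  1.8   1.32] [ 0.001 -0.002  0.     0.001 -0.    -0.004 -0.   ]
[279, 295, 73, 94, 5746] [314.8, 341.4] cap 3853 [0.6697 0.1317 0.0782] mid y 0.13181822453021536 grip pt [0.6628 0.1317 0.0684]
```

Request:
move_arm([
  [0,-0.006,0,0,0,0,-1],
  [0,-0.014,0,0,0,0,-1],
  [0,-0.02,0,0,0,0,-1],
  [0,-0.02,0,0,0,0,-1],
  [0,-0.02,0,0,0,0,-1],
  [0,-0.02,0,0,0,0,-1],
  [0,-0.02,0,0,0,0,-1],
  [0,-0.018,0,0,0,0,-1],
  [0,-0.01,0,0,0,0,-1],
  [0,0,0,0,0,0,-1],
])

```text
clock: 7.7
position: [0.6538, -0.0178, 0.0526]
ee_rot: [0.0, 0.961, -0.0, -0.276]
ft_force: [-3.6, -1.7, -9.5]
grip_width: 0.261
```

```bash
python3 knob.py w7
```

```text
[ 0.65377782 -0.0178425   0.05262748] [[-0.848, 0.0, -0.53], [0.001, 1.0, -0.0], [0.53, -0.001, -0.848]] [ 0.    0.98 -0.08  0.93  0.04  1.79  1.51] [-0.017  0.    -0.013  0.    -0.007 -0.    -0.009]
[279, 294, 73, 95, 5707] [314.8, 341.1] cap 3836 [ 0.6699 -0.0176  0.0786] mid y -0.017515669589477544 grip pt [ 0.663  -0.0176  0.0688]
```

View pics/w7.png

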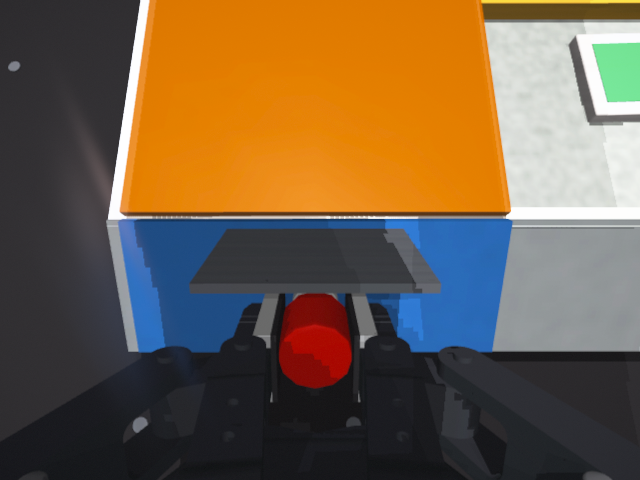

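Slid about 149 mm; go on to the end stop, then release.

Request:
move_arm([
  [0,-0.005,0,0,0,0,-1],
  [0,-0.004,0,0,0,0,-1],
  [0,0,0,0,0,0,-1],
  [0,0,0,0,0,0,-1],
])

```text
clock: 8.25
position: [0.6538, -0.0232, 0.0527]
ee_rot: [-0.002, 0.961, 0.001, -0.276]
ft_force: [-4.1, 7.0, -9.3]
grip_width: 0.26
```

Request:
move_arm([
  [0,0,0.004,0,0,0,-1],
  [0,0,0.004,0,0,0,-1],
  [0,0,0,0,0,0,-1],
  [0,0,0,0,0,0,0.2],
  [0,0,0,0,0,0,1],
  [0,0,0,0,0,0,1],
  [0,0,0,0,0,0,1],
])

```text
clock: 9.12
position: [0.6498, -0.0258, 0.0461]
ee_rot: [-0.0, 0.961, -0.0, -0.275]
ft_force: [0.4, -0.1, 0.5]
grip_width: 0.997
```

```bash
python3 knob.py w8
```

```text
[ 0.6497933  -0.02576496  0.04608829] [[-0.848, -0.0, -0.529], [-0.0, 1.0, -0.0], [0.529, 0.0, -0.848]] [ 0.01  0.98 -0.08  0.95  0.04  1.77  1.52] [ 0.001  0.004 -0.001  0.002  0.     0.001  0.001]
[286, 305, 75, 79, 5015] [323.0, 342.2] cap 3768 [ 0.6647 -0.0229  0.0711] mid y -0.022892703663363177 grip pt [ 0.6579 -0.0229  0.0613]
```

View pics/w8.png

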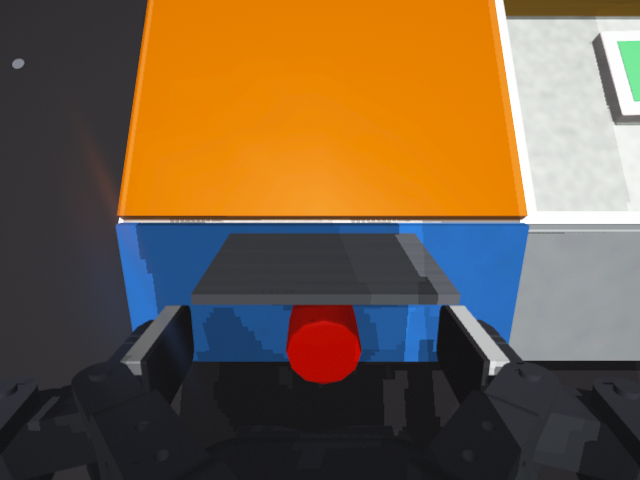

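Request:
move_arm([
  [0,0,-0.03,0,0,0,1],
  [0,0,-0.03,0,0,0,1],
  [0,0,-0.04,0,0,0,1],
  [0,0,-0.05,0,-8,0,1],
  [0,0,-0.05,0,-8,0,1],
  [0.03,0,-0.03,0,-8,0,1],
  [0.05,0.02,0,0,-8,0,1],
  [0.05,0.02,0,0,0,0,1],
  [0,0,0,0,0,0,1],
  [0,0,0,0,0,0,1],
])

```text
clock: 10.42
position: [0.6503, 0.0078, 0.2631]
ee_rot: [0.0, 1.0, 0.0, -0.028]
ft_force: [0.3, 0.1, -0.2]
grip_width: 1.003
```

```bash
python3 knob.py w9; python3 -c "
from h import *
shot('top','t9')"
```

```text
[0.65029642 0.00782143 0.26314088] [[-0.998, 0.0, -0.056], [0.0, 1.0, 0.0], [0.056, 0.0, -0.998]] [-0.    0.42 -0.11  1.28  0.04  1.5   1.46] [ 0.005  0.036  0.007 -0.032  0.001  0.    -0.001]
[264, 232, 29, 18, 419] [278.5, 240.0] cap 387 [ 0.6656 -0.0227  0.0712] mid y -0.022425779820662947 grip pt [ 0.6587 -0.0227  0.0613]
```

View pics/w9.png

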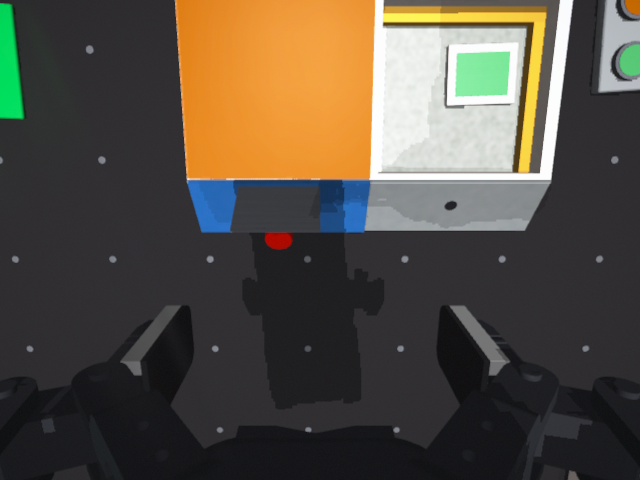

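View pics/t9.png

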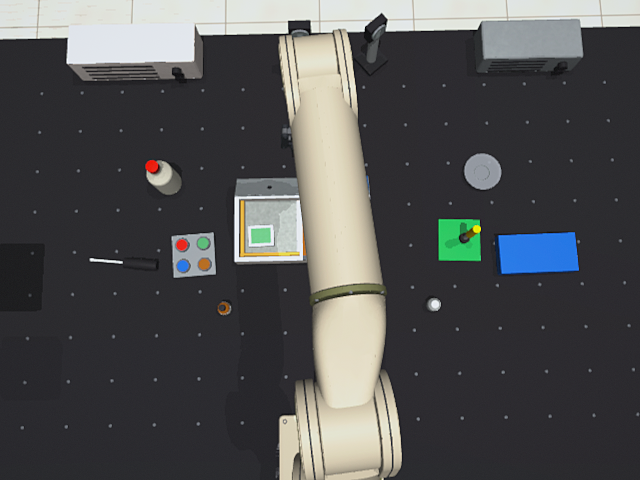

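```bash
cat > plate.py <<'E'
from h import *
def plate(c,p,d,roi):
    hsv=cv2.cvtColor(p,cv2.COLOR_RGB2HSV).astype(int);H,S,V=hsv[...,0],hsv[...,1],hsv[...,2]
    x0,x1,y0,y1=roi
    R=np.zeros(H.shape,bool);R[y0:y1,x0:x1]=1
    g=R&(H>50)&(H<80)&(S>80)
    for s,ce,l in sorted(blobs(g,200),key=lambda b:-b[0][4])[:1]:
        r=cv2.minAreaRect(np.argwhere(l)[:,::-1].astype(np.float32))
        W=np.array([cast(c,u,v,.028)[:2] for u,v in cv2.boxPoints(r)])
        print('glass',ce,W.round(4).tolist(),'ctr',W.mean(0).round(4),'sides',np.linalg.norm(W[1]-W[0]).round(4),np.linalg.norm(W[2]-W[1]).round(4))
        e=W[1]-W[0];a=np.degrees(np.arctan2(e[1],e[0]));print('angle mod90',(a+45)%90-45)
        # contour in world -> minAreaRect
        k,_=cv2.findContours(l.astype(np.uint8),cv2.RETR_EXTERNAL,cv2.CHAIN_APPROX_NONE)
        Wc=np.array([cast(c,u,v,.028)[:2] for u,v in k[0][:,0]])*1000
        r=cv2.minAreaRect(Wc.astype(np.float32));print('world rect mm',np.round(r[0],1),np.round(r[1],1),round(r[2],2))
        # frame (white) by depth: points z in .024-.034 near
    P=dpm(c,d,R&(d>0))
    vv,uu=np.nonzero(R&(d>0)); ctr=np.array(r[0])/1000
    q=(abs(P[:,2]-.028)<.004)&(np.linalg.norm(P[:,:2]-ctr,axis=1)<.045)
    rgb=p[vv,uu].astype(int); notyel=(rgb[:,0]-rgb[:,2])<60
    q&=notyel
    r2=cv2.minAreaRect((P[q,:2]*1000).astype(np.float32));print('depth frame rect mm',q.sum(),np.round(r2[0],1),np.round(r2[1],1),round(r2[2],2),'z',np.median(P[q,2]))
    y=R&(H>18)&(H<32)&(S>120); Py=dpm(c,d,y); t=Py[abs(Py[:,2]-.032)<.003]
    print('bar top pts',len(t),t.min(0).round(4),t.max(0).round(4))
    # inner faces: histogram
    a=t[(t[:,0]>ctr[0]+.03)]; b=t[(t[:,1]<ctr[1]-.03)]
    if len(a): print('-y bar (world left) inner y',np.percentile(a[:,1],[1,5,50,95]).round(4))
    if len(b): print('+x bar inner x',np.percentile(b[:,0],[5,50,95,99]).round(4))
E
python3 - <<'E'
from plate import *
import numpy as np
o=manip.get_obs();f=np.load('w9.npz')
# pose at w9: nearly at rest
o['position']=np.array([0.65029642,0.00782143,0.26314088])
c=wcal(o);plate(c,f['p'],f['d'],(385,550,5,175))
E
```

```text
glass [482.1, 73.4] [[0.5089, 0.1301], [0.509, 0.1758], [0.5442, 0.1793], [0.5441, 0.1327]] ctr [0.5266 0.1544] sides 0.0457 0.0354
angle mod90 -0.04847287226255048
world rect mm [526.6 154.1] [35.  45.2] 1.7
depth frame rect mm 4590 [524.4 158.1] [77.6 70.3] 0.82 z 0.028250909629575188
bar top pts 4738 [0.4737 0.0669 0.029 ] [0.6102 0.203  0.0345]
-y bar (world left) inner y [0.1912 0.1918 0.1963 0.2016]
+x bar inner x [0.4745 0.4803 0.4863 0.4866]
```

Request:
move_arm([
  [0.013,0.032,0,0,-3.2,0,1],
  [0.013,0.032,0,0,0,0,1],
  [0.013,0.032,0,0,0,0,1],
  [0.013,0.032,0,0,0,0,1],
  [0,0,0,0,0,0,1],
  [0,0,0,0,0,0,1],
  [0,0,0,0,0,0,1],
])

```text
clock: 11.4
position: [0.5987, 0.1347, 0.2631]
ee_rot: [0.001, 1.0, 0.0, -0.001]
ft_force: [0.8, 0.1, 0.2]
grip_width: 1.002
```

Run:
```python
from plate import *
o,c,p,d=shot('wrist','w10');print(o['position'],o['joint_velocities'].round(3))
plate(c,p,d,(180,420,20,330))
```

```text
[0.59869213 0.1347459  0.26308364] [ 0.001 -0.006 -0.006  0.006 -0.002 -0.001 -0.002]
glass [336.2, 119.5] [[0.5092, 0.132], [0.5093, 0.1755], [0.5439, 0.1765], [0.5438, 0.1319]] ctr [0.5266 0.154 ] sides 0.0435 0.0347
angle mod90 -0.1247765915189234
world rect mm [526.6 153.8] [34.6 44.4] 1.61
depth frame rect mm 4084 [519.3 157.7] [66.3 68.9] 0.59 z 0.02815095444062042
bar top pts 4365 [0.4742 0.0623 0.0292] [0.6106 0.2022 0.0348]
-y bar (world left) inner y [0.1918 0.1921 0.1968 0.2017]
+x bar inner x [0.4745 0.4803 0.486  0.4862]
```

View pics/w10.png

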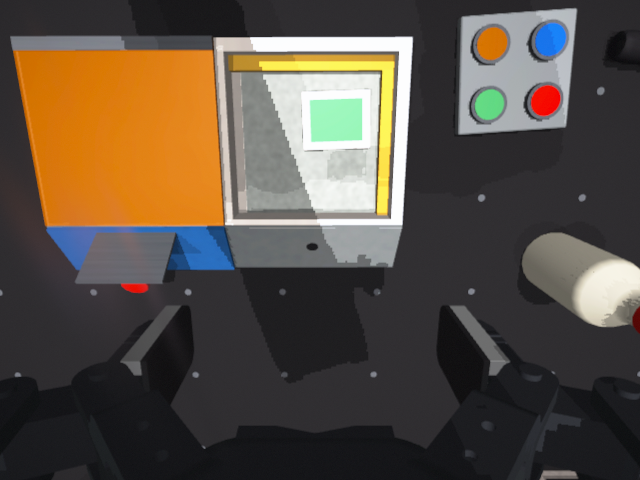

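Request:
move_arm([
  [0.006,-0.03,0,0,0,0,1],
  [0.006,-0.048,0,0,0,0,1],
  [0.006,-0.048,0,0,0,0,1],
  [0.006,-0.048,0,0,0,0,1],
  [0.006,-0.048,0,0,0,0,1],
  [0.006,-0.048,0,0,0,0,1],
  [0.006,-0.048,0,0,0,0,1],
  [0.006,-0.048,0,0,0,0,1],
  [0.006,-0.048,0,0,0,0,1],
  [0.006,-0.03,0,0,0,0,1],
])

```text
clock: 12.7
position: [0.5367, -0.3114, 0.263]
ee_rot: [0.002, 1.0, -0.0, -0.001]
ft_force: [0.5, 0.2, 0.1]
grip_width: 1.001
```

Request:
move_arm([
  [0,0,0,0,0,0,1],
  [0,0,0,0,0,0,1],
])

```text
clock: 12.95
position: [0.5382, -0.3073, 0.263]
ee_rot: [-0.0, 1.0, 0.001, -0.001]
ft_force: [0.9, 0.2, -0.6]
grip_width: 1.0
```

```bash
cat > push.py <<'E'
from h import *
def pusher(c,p,d):
    hsv=cv2.cvtColor(p,cv2.COLOR_RGB2HSV).astype(int);H,S,V=hsv[...,0],hsv[...,1],hsv[...,2]
    y=(H>24)&(H<35)&(S>150)&(V>100)
    for s,ce,l in sorted(blobs(y,50),key=lambda b:-b[0][4])[:2]:
        P=dpm(c,d,l);t=P[P[:,2]>np.percentile(P[:,2],97)-.003];print('yellow',s,ce,'top',len(t),t.mean(0).round(4),'mid',((t.min(0)+t.max(0))/2).round(4))
    g=(H>50)&(H<78)&(S>120)
    for s,ce,l in sorted(blobs(g,500),key=lambda b:-b[0][4])[:1]:
        P=dpm(c,d,l);r=cv2.minAreaRect((P[:,:2]*1000).astype(np.float32));print('mat',s,np.round(r[0],1),np.round(r[1],1),r[2],'z',np.median(P[:,2]))
    return y
E
python3 - <<'E'
from push import *
o,c,p,d=shot('wrist','w11');print(o['position'],o['ee_rot'],o['joint_velocities'].round(3),o['joint_pos'].round(2))
pusher(c,p,d)
E
```

```text
[ 0.53815303 -0.30733307  0.26300721] [-1.36261697e-04  9.99999538e-01  6.73298367e-04 -6.71727192e-04] [-0.017 -0.007 -0.013  0.004 -0.     0.001 -0.001] [ 0.38  0.3   0.09  1.43 -0.03  1.41  2.04]
yellow [273, 169, 29, 36, 761] [287.4, 187.2] top 514 [ 0.5131 -0.3264  0.1339] mid [ 0.5131 -0.3264  0.134 ]
mat [254, 112, 107, 109, 9845] [ 510.8 -315.5] [101.1 100.7] 87.52375793457031 z 0.003991680766979547
```

View pics/w11.png

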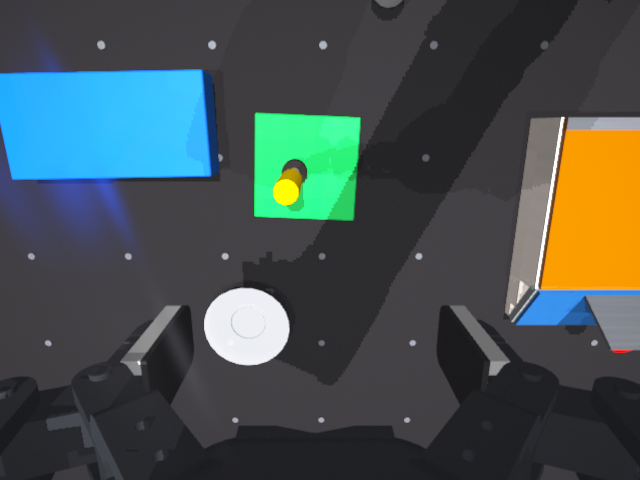

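Request:
move_arm([
  [0.0125,-0.0095,0,0,0,0,1],
  [0.0125,-0.0095,0,0,0,0,1],
  [0,0,0.03,0,0,0,1],
  [0,0,0.04,0,0,0,1],
  [0,0,0.04,0,0,0,1],
  [0,0,0.04,0,0,0,1],
  [0,0,0.03,0,0,0,1],
  [0,0,0,0,0,0,1],
  [0,0,0,0,0,0,1],
])

```text
clock: 14.12
position: [0.513, -0.3275, 0.0848]
ee_rot: [0.0, 1.0, -0.0, 0.0]
ft_force: [-0.1, -0.8, -0.1]
grip_width: 1.0
```

Run:
```python
from push import *
o,c,p,d=shot('wrist','w12');print(o['position'],o['ee_rot'])
pusher(c,p,d)
```

```text
[ 0.5129825  -0.32749762  0.0847787 ] [ 2.23304094e-04  9.99999960e-01 -1.39803944e-04  1.05624501e-04]
yellow [285, 274, 65, 146, 7399] [317.0, 351.5] top 3022 [ 0.512  -0.3266  0.1338] mid [ 0.5128 -0.3266  0.1337]
mat [247, 151, 186, 177, 25535] [ 511.3 -315.4] [101.4 101.5] 87.4302978515625 z 0.0040226248263194285
```

View pics/w12.png

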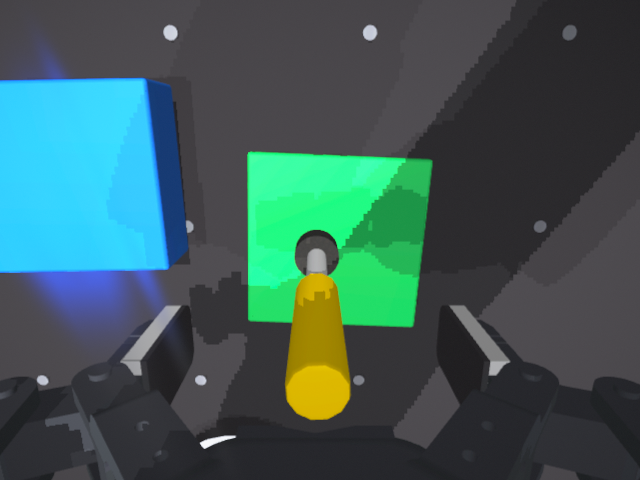

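Centred between the fingers. Close, then lift.

Request:
move_arm([
  [0,0,0,0,0,0,0],
  [0,0,0,0,0,0,-0.4],
  [0,0,0,0,0,0,-0.8],
  [0,0,0,0,0,0,-1],
  [0,0,0,0,0,0,-1],
  [0,0,0,0,0,0,-1],
  [0,0,0,0,0,0,-1],
], force=60)

```text
clock: 15.05
position: [0.5129, -0.3268, 0.0834]
ee_rot: [-0.0, 1.0, 0.0, -0.0]
ft_force: [0.5, -0.3, 3.4]
grip_width: 0.192
```

Request:
move_arm([
  [0,0,-0.01,0,0,0,-1],
  [0,0,-0.03,0,0,0,-1],
  [0,0,-0.04,0,0,0,-1],
  [0,0,-0.04,0,0,0,-1],
  [0,0,0,0,0,0,-1],
  [0,0,0,0,0,0,-1],
])

```text
clock: 15.8
position: [0.5124, -0.3264, 0.2025]
ee_rot: [-0.0, 1.0, 0.001, -0.001]
ft_force: [-0.2, -0.4, -1.1]
grip_width: 0.192
```

Run:
```python
from push import *
o,c,p,d=shot('wrist','w13');print(o['position'],o['ee_rot'],o['grip_width'],o['joint_pos'].round(2))
pusher(c,p,d)
o,c,p,d=shot('side','s13')
pusher(c,p,d)
```

```text
[ 0.51241374 -0.32644493  0.20249068] [-8.92897830e-05  9.99999024e-01  7.02426519e-04 -1.20402458e-03] 0.19217322415184251 [ 0.41  0.31  0.1   1.55 -0.03  1.28  2.09]
yellow [282, 276, 66, 148, 7507] [314.8, 354.3] top 3078 [ 0.5116 -0.3263  0.2528] mid [ 0.5124 -0.3263  0.2527]
mat [267, 144, 125, 121, 8628] [ 510.7 -315.4] [100.9 100.3] 87.6205825805664 z 0.004014996010448702
mat [352, 327, 64, 52, 2019] [ 511. -314.] [105.5 104.2] 86.94303894042969 z 0.004362030586498626
```

View pics/w13.png

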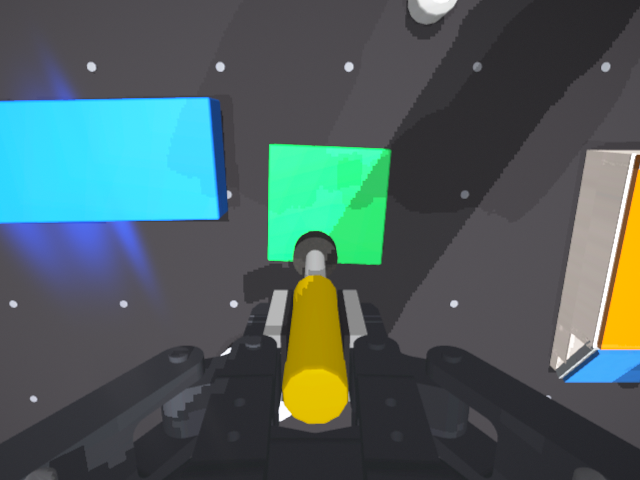

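View pics/s13.png

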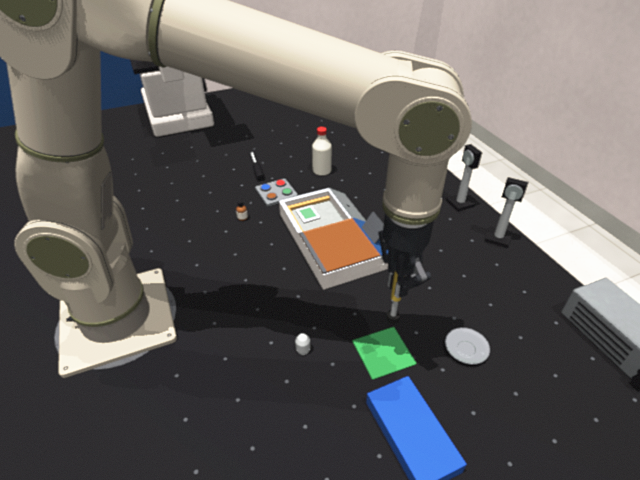

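Request:
move_arm([
  [-0.006,0.03,0,0,0,0,-1],
  [-0.007,0.05,0,0,0,0,-1],
  [-0.007,0.05,0,0,0,0,-1],
  [-0.007,0.055,0,0,0,0,-1],
  [-0.007,0.055,0,0,0,0,-1],
  [-0.007,0.055,0,0,0,0,-1],
  [-0.007,0.055,0,0,0,0,-1],
  [-0.007,0.055,0,0,0,0,-1],
  [-0.006,0.046,0,0,0,0,-1],
  [-0.004,0.03,0,0,0,0,-1],
])

```text
clock: 17.15
position: [0.5769, 0.157, 0.2021]
ee_rot: [-0.001, 1.0, 0.0, -0.002]
ft_force: [-0.0, -0.4, -1.6]
grip_width: 0.189
```

Request:
move_arm([
  [0,0,0,0,0,0,-1],
  [0,0,0,0,0,0,-1],
])

```text
clock: 17.4
position: [0.5775, 0.1532, 0.2025]
ee_rot: [0.0, 1.0, -0.0, -0.001]
ft_force: [0.7, -0.5, -1.2]
grip_width: 0.2
```

Run:
```python
from plate import *
from push import pusher
o,c,p,d=shot('wrist','w14');print(o['position'],o['ee_rot'],o['grip_width'],o['joint_pos'].round(2))
pusher(c,p,d)
plate(c,p,d,(180,440,20,330))
```

```text
[0.57752852 0.15318761 0.20250835] [ 3.04046022e-04  9.99998916e-01 -1.09486604e-04 -1.43654730e-03] 0.1999777463948901 [-0.17  0.3  -0.2   1.57  0.06  1.28  1.19]
yellow [283, 276, 65, 148, 4084] [314.4, 365.5] top 2411 [0.5767 0.1534 0.2529] mid [0.5776 0.1535 0.253 ]
yellow [246, 81, 136, 174, 3113] [349.4, 135.1] top 3059 [0.5184 0.1795 0.032 ] mid [0.544  0.153  0.0326]
mat [478, 113, 33, 34, 891] [513.1 291. ] [25.2 24.5] 89.74675750732422 z 0.018503489183773852
glass [315.4, 148.2] [[0.5099, 0.1311], [0.5085, 0.1756], [0.5434, 0.1774], [0.5449, 0.1316]] ctr [0.5267 0.1539] sides 0.0445 0.0349
angle mod90 1.7969507783365373
world rect mm [526.7 153.7] [35.  45.2] 1.8
depth frame rect mm 5458 [518.7 158. ] [66.4 69.2] 1.85 z 0.028210556318003076
bar top pts 5789 [0.4741 0.0621 0.0291] [0.6456 0.2022 0.0349]
-y bar (world left) inner y [0.1919 0.1921 0.1968 0.2016]
+x bar inner x [0.4747 0.4801 0.4859 0.486 ]
```

View pics/w14.png

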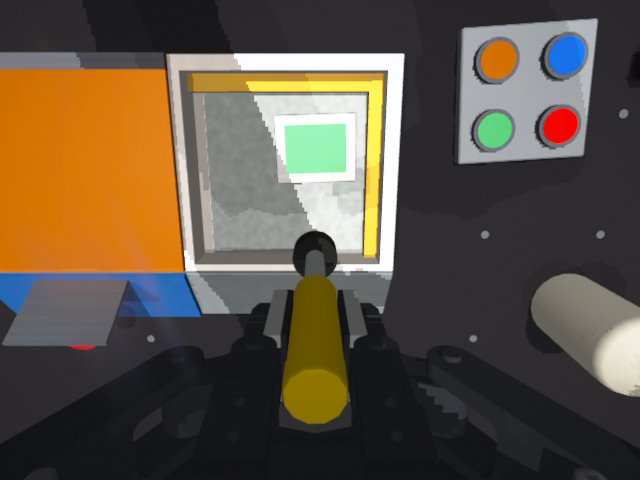

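Request:
move_arm([
  [0,0,0.025,0,0,0,-1],
  [0,0,0.03,0,0,0,-1],
  [0,0,0.025,0,0,0,-1],
  [0,0,0.012,0,0,0,-1],
  [0,0,0.008,0,0,0,-1],
  [0,0,0,0,0,0,-1],
  [0,0,0,0,0,0,-1],
])

```text
clock: 18.32
position: [0.5782, 0.1545, 0.1043]
ee_rot: [-0.0, 1.0, 0.001, -0.0]
ft_force: [-0.4, -0.2, -1.6]
grip_width: 0.193
```

Run:
```python
from plate import *
from push import pusher
o,c,p,d=shot('wrist','w15');print(o['position'],o['ee_rot'],o['ft_force'])
pusher(c,p,d)
```

```text
[0.57816209 0.15448805 0.10434936] [-3.82087455e-05  9.99999812e-01  6.10324413e-04 -5.00342198e-05] [-0.4114903  -0.20092217 -1.6393112 ]
yellow [309, 58, 98, 99, 2542] [375.9, 88.1] top 2510 [0.4932 0.1851 0.032 ] mid [0.5023 0.1765 0.0322]
yellow [283, 369, 64, 54, 1508] [314.3, 391.8] top 1499 [0.5767 0.1545 0.1548] mid [0.5781 0.1546 0.1548]
mat [545, 106, 48, 49, 1861] [513.2 291.1] [26.6 25. ] 89.9282455444336 z 0.018487769507135668
```

View pics/w15.png

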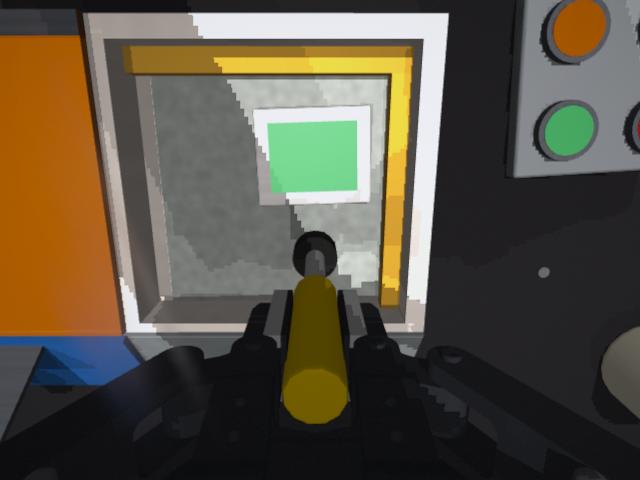

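Request:
move_arm([
  [0.002,0,0.002,0,0,0,-1],
  [0.005,0,0,0,0,0,-1],
  [0.003,0,0,0,0,0,-1],
  [0.003,0,0,0,0,0,-1],
  [0.003,0,0,0,0,0,-1],
  [0.003,0,0,0,0,0,-1],
  [0.003,0,0,0,0,0,-1],
  [0.003,0,0,0,0,0,-1],
  [0,0,0,0,0,0,-1],
])

```text
clock: 19.5
position: [0.5524, 0.1544, 0.1015]
ee_rot: [-0.0, 1.0, 0.0, -0.001]
ft_force: [0.4, 0.2, -2.2]
grip_width: 0.189
```

```bash
cat > look.py <<'E'
from plate import *
import sys
o,c,p,d=shot('wrist',sys.argv[1]);print(o['clock'],o['position'],o['ee_rot'],o['ft_force'])
plate(c,p,d,tuple(map(int,sys.argv[2].split(','))) if len(sys.argv)>2 else (100,440,20,330))
E
python3 look.py w16
```

```text
19.5 [0.55238404 0.15442717 0.10149272] [-1.44771785e-04  9.99999594e-01  4.18469876e-04 -7.85225289e-04] [ 0.37268968  0.20979976 -2.16107703]
glass [312.9, 185.9] [[0.4989, 0.1306], [0.4973, 0.1759], [0.5329, 0.1782], [0.5347, 0.1308]] ctr [0.516  0.1539] sides 0.0454 0.0358
angle mod90 2.0848726930314854
world rect mm [516.  153.7] [35.8 45.7] 1.88
depth frame rect mm 11073 [520.5 158.3] [59.4 69.5] 1.85 z 0.028217319261845085
bar top pts 11106 [0.474  0.0618 0.029 ] [0.5969 0.2024 0.0344]
-y bar (world left) inner y [0.192  0.1922 0.1969 0.2016]
+x bar inner x [0.4746 0.4798 0.485  0.4855]
```

View pics/w16.png

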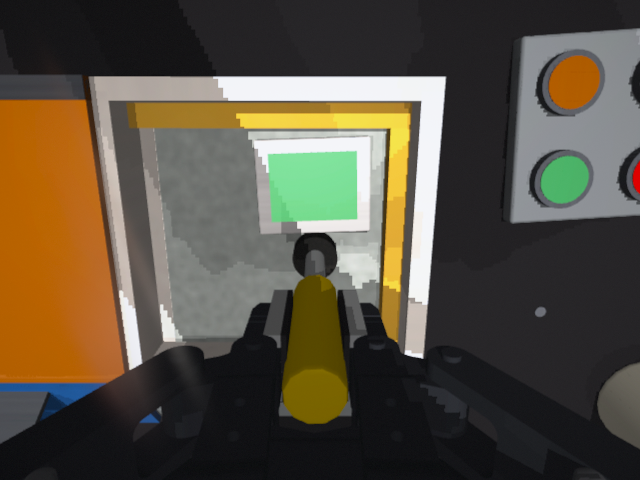

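Request:
move_arm([
  [0.002,0,0,0,0,0,-1],
  [0.002,0,0,0,0,0,-1],
  [0.0015,0,0,0,0,0,-1],
  [0.001,0,0,0,0,0,-1],
  [0,0,0,0,0,0,-1],
  [0,0,0,0,0,0,-1],
])

```text
clock: 20.3
position: [0.5466, 0.154, 0.1016]
ee_rot: [0.0, 1.0, 0.0, -0.0]
ft_force: [3.2, -2.2, -1.8]
grip_width: 0.194
```

```bash
python3 look.py w17
```

```text
20.3 [0.5465687  0.15404609 0.10163692] [ 1.28659782e-04  9.99999884e-01  3.40000717e-04 -3.15703527e-04] [ 3.195079   -2.17613628 -1.78270131]
glass [312.8, 188.3] [[0.494, 0.1305], [0.4932, 0.1756], [0.5289, 0.1773], [0.5299, 0.1301]] ctr [0.5115 0.1534] sides 0.0451 0.0358
angle mod90 1.0777305617343131
world rect mm [511.4 153.2] [35.8 45.8] 1.53
depth frame rect mm 10969 [515.9 154.7] [75.2 59.8] 89.98 z 0.028231475916474652
bar top pts 10726 [0.474  0.0622 0.029 ] [0.5913 0.2023 0.0349]
-y bar (world left) inner y [0.1919 0.1921 0.1969 0.2015]
+x bar inner x [0.4744 0.4797 0.485  0.4855]
```

View pics/w17.png

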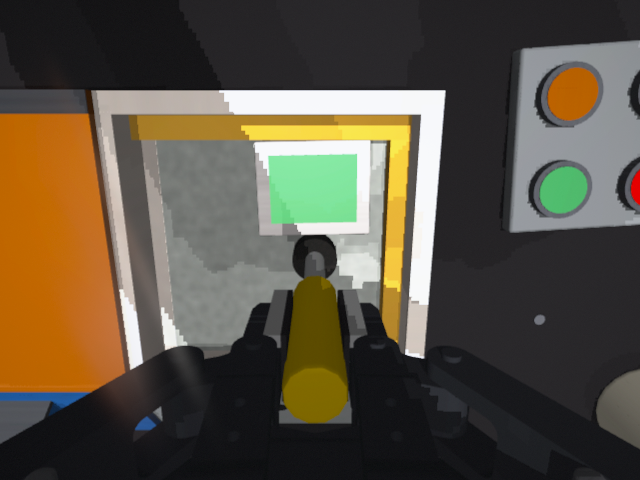

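Request:
move_arm([
  [-0.01,0,0,0,0,0,-1],
  [-0.012,0,0,0,0,0,-1],
  [0,-0.02,0,0,0,0,-1],
  [0,-0.02,0,0,0,0,-1],
  [0,-0.016,0,0,0,0,-1],
  [0,0,0,0,0,0,-1],
  [0.018,0,0,0,0,0,-1],
  [0.02,0,0,0,0,0,-1],
  [0.017,0,0,0,0,0,-1],
  [0,0,0,0,0,0,-1],
])

```text
clock: 21.6
position: [0.5124, 0.0991, 0.1017]
ee_rot: [-0.001, 1.0, 0.001, -0.001]
ft_force: [0.1, 0.3, -1.5]
grip_width: 0.19
```

```bash
python3 look.py w18 50,560,0,420
```

```text
21.6 [0.51243268 0.09909972 0.10172319] [-7.29038443e-04  9.99999389e-01  5.02572764e-04 -6.61410643e-04] [ 0.10192136  0.29836774 -1.49643123]
glass [413.1, 250.3] [[0.4938, 0.1297], [0.4937, 0.1755], [0.5289, 0.1788], [0.5289, 0.131]] ctr [0.5113 0.1537] sides 0.0458 0.0353
angle mod90 0.06060092537302353
world rect mm [511.3 153.4] [35.4 45.6] 0.77
depth frame rect mm 9776 [511.4 150.9] [51.1 84. ] 0.13 z 0.028263567581565462
bar top pts 7677 [0.4766 0.0623 0.029 ] [0.611  0.2026 0.0347]
-y bar (world left) inner y [0.1917 0.1919 0.1966 0.2015]
+x bar inner x [0.4771 0.4812 0.4853 0.4855]
```

View pics/w18.png

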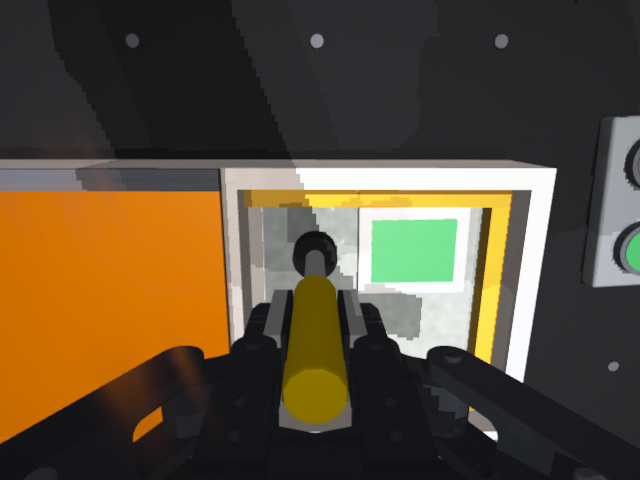

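Request:
move_arm([
  [0,0.005,0,0,0,0,-1],
  [0,0.004,0,0,0,0,-1],
  [0,0.003,0,0,0,0,-1],
  [0,0.003,0,0,0,0,-1],
  [0,0.002,0,0,0,0,-1],
  [0,0.002,0,0,0,0,-1],
  [0,0.002,0,0,0,0,-1],
  [0,0.001,0,0,0,0,-1],
  [0,0,0,0,0,0,-1],
  [0,0,0,0,0,0,-1],
])

```text
clock: 22.9
position: [0.5131, 0.1201, 0.1015]
ee_rot: [0.0, 1.0, 0.0, -0.001]
ft_force: [-0.7, -3.1, -0.7]
grip_width: 0.195
```

```bash
python3 look.py w19 50,560,0,420
```

```text
22.9 [0.51313147 0.12011053 0.10149818] [ 3.73426046e-05  9.99999683e-01  2.95387821e-04 -7.37949826e-04] [-0.70443051 -3.06295801 -0.70804966]
glass [390.8, 248.9] [[0.4934, 0.1388], [0.4934, 0.1845], [0.529, 0.1872], [0.5289, 0.1396]] ctr [0.5112 0.1625] sides 0.0457 0.0357
angle mod90 -0.021546184805572466
world rect mm [511.2 162.1] [35.4 45.5] 0.67
depth frame rect mm 9599 [514.  160.4] [84.7 56. ] 88.66 z 0.02830493009322164
bar top pts 7324 [0.4768 0.0623 0.029 ] [0.6113 0.2025 0.0343]
-y bar (world left) inner y [0.1918 0.192  0.1965 0.2016]
+x bar inner x [0.4772 0.4813 0.4854 0.4857]
```

View pics/w19.png

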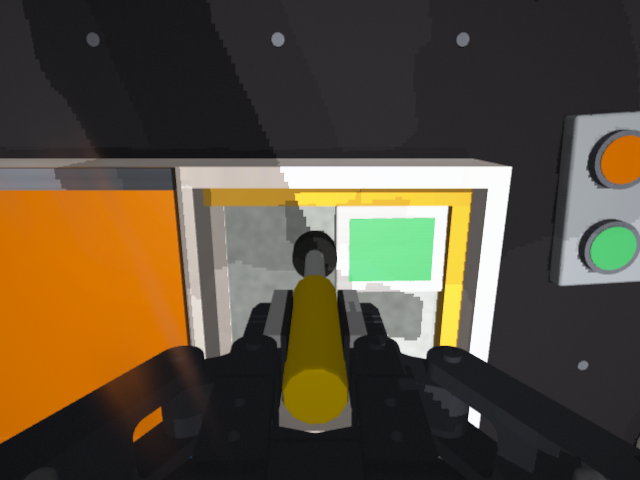

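Request:
move_arm([
  [0,-0.01,0,0,0,0,-1],
  [0,-0.01,0,0,0,0,-1],
  [-0.018,0,0,0,0,0,-1],
  [-0.02,0,0,0,0,0,-1],
  [-0.018,0,0,0,0,0,-1],
  [0,0,0,0,0,0,-1],
  [0,0.02,0,0,0,0,-1],
  [0,0.025,0,0,0,0,-1],
  [0,0.015,0,0,0,0,-1],
  [0,0,0,0,0,0,-1],
])

```text
clock: 24.2
position: [0.5685, 0.1623, 0.1015]
ee_rot: [-0.002, 1.0, 0.001, -0.001]
ft_force: [0.9, -0.5, -1.1]
grip_width: 0.199
```

```bash
python3 look.py w20 50,560,0,420
```

```text
24.2 [0.56849506 0.16225296 0.1014998 ] [-1.52126458e-03  9.99998296e-01  6.88493568e-04 -7.87561628e-04] [ 0.85931219 -0.52521296 -1.14840352]
glass [314.0, 145.4] [[0.4934, 0.1395], [0.4933, 0.1845], [0.5288, 0.1857], [0.5289, 0.1385]] ctr [0.5111 0.162 ] sides 0.0451 0.0355
angle mod90 0.17084029400643885
world rect mm [511.2 162. ] [35.6 45.6] 0.64
depth frame rect mm 11815 [515.1 164.3] [58.2 76.1] 0.15 z 0.028181834916356934
bar top pts 12170 [0.4738 0.062  0.029 ] [0.6093 0.2023 0.0346]
-y bar (world left) inner y [0.192  0.1922 0.1972 0.2017]
+x bar inner x [0.4745 0.4799 0.4854 0.486 ]
```

View pics/w20.png

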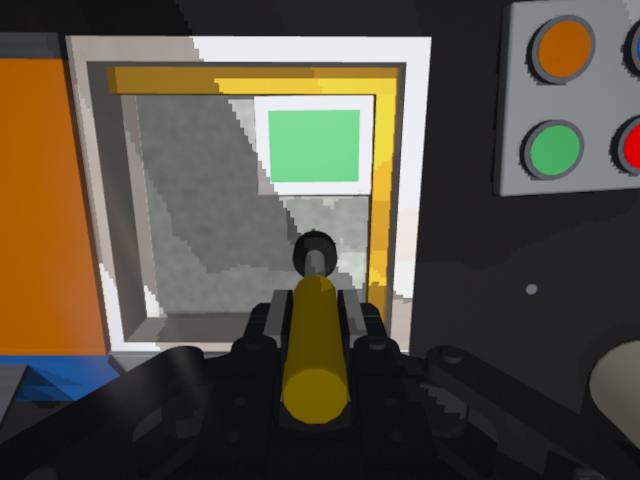

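Flush with both bars. One gentle confirming push in x, then back off and lift.

Request:
move_arm([
  [0.008,0,0,0,0,0,-1],
  [0.006,0,0,0,0,0,-1],
  [0.003,0,0,0,0,0,-1],
  [0.002,0,0,0,0,0,-1],
  [0.002,0,0,0,0,0,-1],
  [0.001,0,0,0,0,0,-1],
  [0,0,0,0,0,0,-1],
  [0,0,0,0,0,0,-1],
])

```text
clock: 25.25
position: [0.5473, 0.1603, 0.1015]
ee_rot: [-0.0, 1.0, 0.0, -0.001]
ft_force: [0.9, -0.8, -1.3]
grip_width: 0.196
```

```bash
python3 look.py w21 50,560,0,420
```

```text
25.25 [0.54734577 0.16032137 0.10153325] [-2.57550092e-05  9.99999754e-01  4.23338111e-04 -5.58088298e-04] [ 0.91535399 -0.83057436 -1.27514344]
glass [317.3, 186.6] [[0.4937, 0.1391], [0.4931, 0.1844], [0.5287, 0.186], [0.5294, 0.1387]] ctr [0.5112 0.1621] sides 0.0453 0.0357
angle mod90 0.794829675212668
world rect mm [511.2 161.9] [35.7 45.9] 0.82
depth frame rect mm 10995 [515.7 167.1] [59.2 70.8] 0.81 z 0.02821696463404146
bar top pts 10334 [0.4742 0.0621 0.029 ] [0.5957 0.2023 0.0347]
-y bar (world left) inner y [0.192  0.1923 0.1975 0.2017]
+x bar inner x [0.4747 0.48   0.4848 0.4853]
```

Request:
move_arm([
  [0.0015,0,0,0,0,0,-1],
  [0,0,0,0,0,0,-1],
  [-0.008,0,0,0,0,0,-1],
  [-0.015,0,0,0,0,0,-1],
  [0,0,-0.02,0,0,0,-1],
  [0,0,-0.04,0,0,0,-1],
  [0,0,-0.04,0,0,0,-1],
  [0,0,0,0,0,0,-1],
  [0,0,0,0,0,0,-1],
])

```text
clock: 26.42
position: [0.5684, 0.1604, 0.2005]
ee_rot: [-0.0, 1.0, 0.0, -0.001]
ft_force: [0.1, 0.2, -2.2]
grip_width: 0.194
```

```bash
python3 look.py w22 50,560,0,420
python3 - <<'E'
from push import *
o=manip.get_obs();f=np.load('w22.npz');c=wcal(o);pusher(c,f['p'],f['d'])
E
```

```text
26.425 [0.56835813 0.1603685  0.2005177 ] [-1.89652661e-04  9.99998828e-01  3.23534422e-04 -1.48447861e-03] [ 0.09114308  0.16070069 -2.24498378]
glass [316.5, 139.5] [[0.494, 0.1396], [0.494, 0.1844], [0.528, 0.1851], [0.528, 0.139]] ctr [0.511 0.162] sides 0.0447 0.034
angle mod90 0.016276285744993402
world rect mm [511. 162.] [34.  44.8] 0.02
depth frame rect mm 5567 [511.5 158.6] [67.3 50.6] 89.98 z 0.02819646837341955
bar top pts 5745 [0.4742 0.062  0.0291] [0.6109 0.2022 0.0345]
-y bar (world left) inner y [0.192  0.1922 0.1969 0.2016]
+x bar inner x [0.4744 0.4798 0.4858 0.4858]
yellow [283, 276, 65, 148, 5236] [314.5, 358.0] top 2606 [0.567  0.1604 0.2504] mid [0.5683 0.1605 0.2505]
yellow [247, 94, 125, 81, 2054] [333.3, 114.4] top 2004 [0.4928 0.1741 0.0316] mid [0.507  0.1566 0.032 ]
mat [468, 126, 34, 34, 879] [512.9 290.6] [25.3 24.8] 69.76238250732422 z 0.01800167339499879
```

View pics/w22.png

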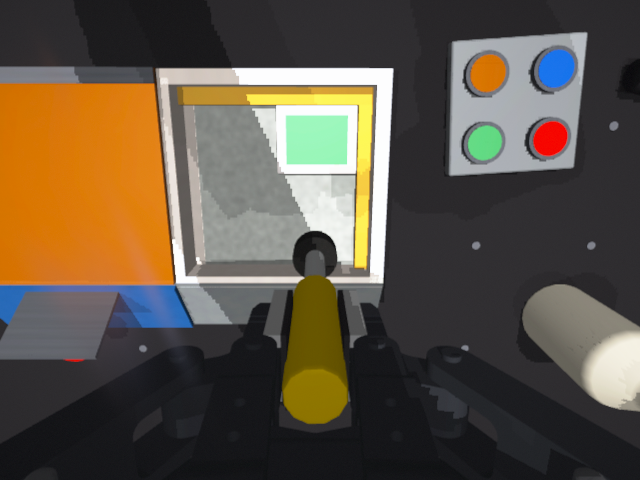

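Request:
move_arm([
  [0.004,-0.03,0,0,0,0,-1],
  [0.006,-0.05,0,0,0,0,-1],
  [0.006,-0.05,0,0,0,0,-1],
  [0.006,-0.05,0,0,0,0,-1],
  [0.006,-0.055,0,0,0,0,-1],
  [0.006,-0.055,0,0,0,0,-1],
  [0.006,-0.055,0,0,0,0,-1],
  [0.006,-0.055,0,0,0,0,-1],
  [0.006,-0.046,0,0,0,0,-1],
  [0.005,-0.03,0,0,0,0,-1],
])

```text
clock: 27.72
position: [0.5103, -0.318, 0.1994]
ee_rot: [0.001, 1.0, 0.001, -0.002]
ft_force: [0.7, 0.6, -0.9]
grip_width: 0.197
```

Request:
move_arm([
  [0,0,0,0,0,0,-1],
  [0,0,0.04,0,0,0,-1],
  [0,0,0.04,0,0,0,-1],
  [0,0,0.022,0,0,0,-1],
  [0,0,0.008,0,0,0,-1],
  [0,0,0,0,0,0,-1],
  [0,0,0,0,0,0,-1],
])

```text
clock: 28.6
position: [0.5124, -0.3157, 0.0923]
ee_rot: [-0.0, 1.0, 0.0, 0.0]
ft_force: [-0.2, 0.3, -0.5]
grip_width: 0.192
```

Run:
```python
from push import *
o,c,p,d=shot('wrist','w23');print(o['position'],o['ee_rot'],o['ft_force']);pusher(c,p,d)
```

```text
[ 0.5123828  -0.31572203  0.09225009] [-2.09373085e-04  9.99999975e-01  7.91287927e-05  2.44609043e-05] [-0.22552355  0.26259783 -0.48674199]
yellow [282, 275, 66, 149, 7532] [314.8, 354.6] top 3098 [ 0.5115 -0.3155  0.1426] mid [ 0.5122 -0.3156  0.1427]
mat [228, 152, 180, 171, 22062] [ 511.  -315.4] [101.2 101.1] 87.76689147949219 z 0.004015713392195462
```

View pics/w23.png

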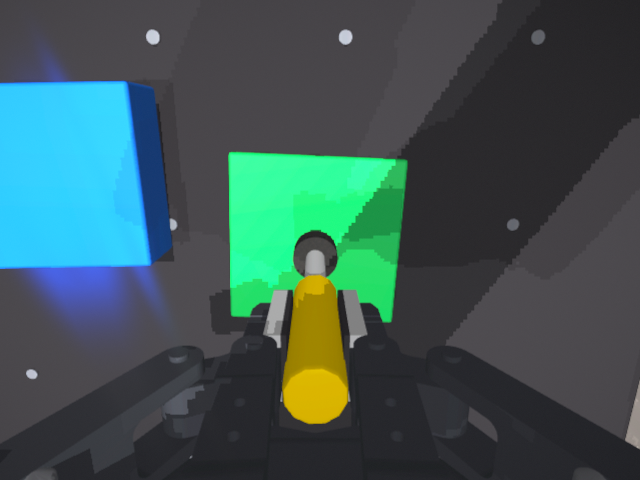

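Request:
move_arm([
  [0,0,0.004,0,0,0,-1],
  [0,0,0.003,0,0,0,-1],
  [0,0,0.0015,0,0,0,-1],
  [0,0,0,0,0,0,-1],
  [0,0,0,0,0,0,-1],
])

```text
clock: 29.28
position: [0.5119, -0.3157, 0.0834]
ee_rot: [-0.0, 1.0, 0.0, -0.0]
ft_force: [-1.8, 1.7, 5.4]
grip_width: 0.195
```

Run:
```python
from push import *
o,c,p,d=shot('wrist','w24');print(o['position'],o['ee_rot'],o['ft_force']);pusher(c,p,d)
```

```text
[ 0.5119174  -0.31571835  0.0833958 ] [-6.41695997e-05  9.99999869e-01  3.26518765e-04 -3.89035169e-04] [-1.75724373  1.73296807  5.44324947]
yellow [282, 275, 66, 149, 7566] [314.8, 354.7] top 3112 [ 0.5111 -0.3155  0.1338] mid [ 0.5121 -0.3155  0.134 ]
mat [225, 154, 187, 177, 23108] [ 511.4 -315.5] [101.2 101.7] 87.57488250732422 z 0.004011378745559849
```

Seated on the mat. Open gently and retreat straight up.

Request:
move_arm([
  [0,0,0,0,0,0,-0.5],
  [0,0,0,0,0,0,0],
  [0,0,0,0,0,0,0.6],
  [0,0,0,0,0,0,1],
  [0,0,0,0,0,0,1],
  [0,0,-0.02,0,0,0,1],
  [0,0,-0.04,0,0,0,1],
  [0,0,-0.05,0,0,0,1],
  [0,0,-0.05,0,0,0,1],
  [0,0,-0.03,0,0,0,1],
])

```text
clock: 30.58
position: [0.5124, -0.3161, 0.2756]
ee_rot: [-0.0, 1.0, -0.0, 0.001]
ft_force: [-0.8, -0.2, -0.9]
grip_width: 0.998
```

Request:
move_arm([
  [0,0,0,0,0,0,1],
  [0,0,0,0,0,0,1],
])

```text
clock: 30.82
position: [0.5117, -0.3156, 0.2717]
ee_rot: [-0.0, 1.0, 0.001, -0.001]
ft_force: [-0.9, 0.0, -0.8]
grip_width: 0.997
```

Run:
```python
from push import *
o,c,p,d=shot('wrist','w25');print(o['position'],o['ft_force']);pusher(c,p,d)
o,c,p,d=shot('side','s25');shot('top','t25')
```

```text
[ 0.51167786 -0.31558387  0.27172348] [-0.89433653  0.0379335  -0.77602615]
yellow [302, 199, 25, 40, 797] [314.4, 219.2] top 460 [ 0.5123 -0.3155  0.1339] mid [ 0.5127 -0.3157  0.1338]
mat [264, 141, 104, 103, 8429] [ 510.9 -315.5] [101.  100.7] 87.56710815429688 z 0.004030788259310763
```

View pics/w25.png

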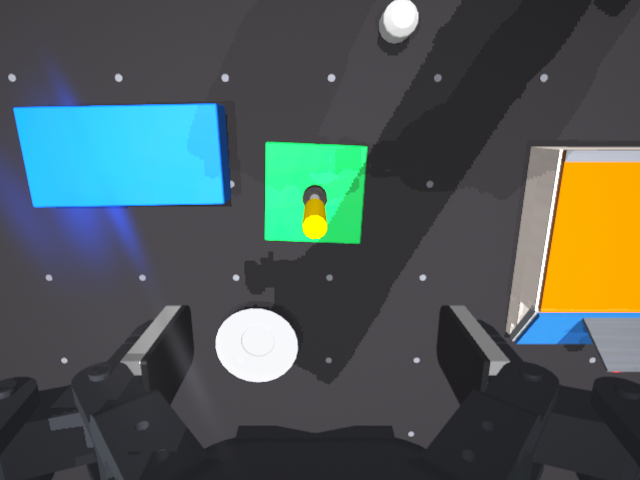

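View pics/s25.png

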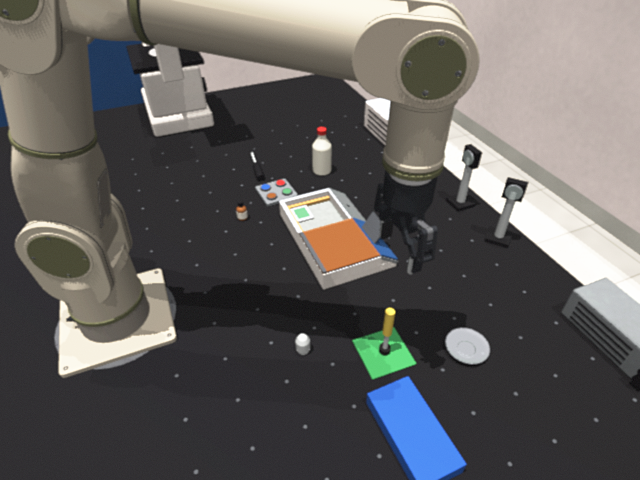

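View pics/t25.png

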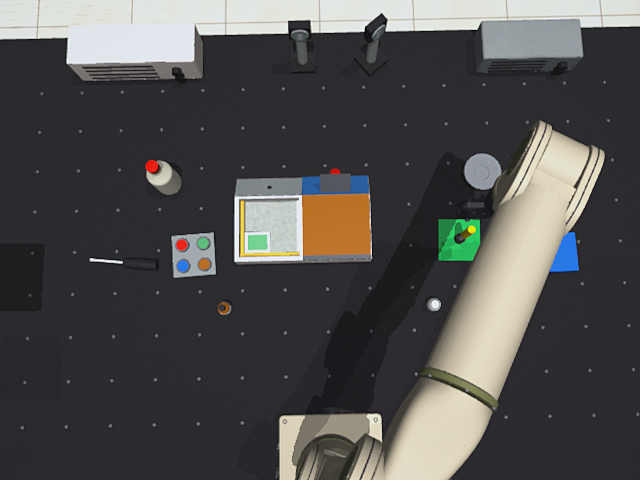

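The pictures show the cover open at (335,222), the plate in the corner at (257,242), the pusher upright on the mat, and the bystanders where they started. Handing in.

```bash
python3 -c "
from workcell import manip
print(manip.hand_in())"
```

```text
the job is handed in; nothing more can be done
None
```

The job was carried out in full and handed in at about 31 s of the 72 s allowed. My last checks all agreed; no verdict is given.

- **Cover:** I gripped the knob, pulled it about 9 mm and slid the cover until it met its end stop, about 155 mm along. After release, the end of the knob measured at the same height and x as when the pin was first home, so the plunger is in the second hole.
- **Plate:** I nudged it with the pusher against the stop on the robot's side, then against the other stop, then lightly against the first again. The last measurement put its centre within about 0.5 mm of home and square to about 0.02°. The wrist picture shows it flush with both bars, and the gripper stayed well above it.
- **Pusher:** It stands upright on the mat about 2 mm from the centre. Its top is at z = 0.134 m, the same height as at the start.
- **Surroundings:** The last pictures show no bystander shifted, judged by eye. The gripper is open and clear of everything.

Two things did not go to plan. The first tilt for the knob approach ran into joint 6's limit, so I redid it lower down. The knob position read while the arm was still drifting from that was about 10 mm off in height, so I measured it again at rest.

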